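# Build up a square timber crib and throw out the notched slat

### The job

Finish the timber crib on the steel plate: lay one sound slat across the two runners, opposite the cross slat already fixed there, then the other two sound slats crosswise on top of that pair, so that it becomes a square log-cabin tower with every slat at the outside edge, its outer face and ends flush with the layer below. One loose slat has a notch sawn out of its edge and is no good: put it flat in the grey offcut bin. Leave the steel key bar, the brass bush, the wrench and the yellow bottle where they are.

Things in the scene. Friction and masses are not known exactly. Their poses are not given: they have to be found in the camera images.
- base: fixed: steel plate 170 x 170 x 12 mm; on it two timber runners (160 x 36 x 24 mm) along base x at base y = +-62 mm, tops at 36 mm, and one equal slat fixed across them, along base y at base x = +62 mm, top at 60 mm. Origin: centre of the underside, z up. The missing places: along base y at base x = -62 mm, underside at 36 mm; then along base x at base y = +-62 mm, underside at 60 mm
- bin: fixed grey open offcut bin, 210 (its x) x 130 (its y) x 40 mm high, walls and floor 4 mm; origin at the centre of its underside. It may stand at either of two places, turned a little
- slat_a: sound timber slat, light wood, 160 x 36 x 24 mm, plain rectangular; origin at the centre of its underside, x along its 160 mm length, z up through its 24 mm thickness. It starts lying flat on the bench, with the steel key bar close beside one long edge.
- slat_b: sound timber slat, light wood, 160 x 36 x 24 mm, plain rectangular; origin at the centre of its underside, x along its 160 mm length, z up through its 24 mm thickness. It starts lying flat on the bench.
- slat_c: sound timber slat, light wood, 160 x 36 x 24 mm, plain rectangular; origin at the centre of its underside, x along its 160 mm length, z up through its 24 mm thickness. It starts lying flat on the bench, with the notched slat lying across it.
- reject: notched slat, same wood and outline as the others (160 x 36 x 24 mm) but with a notch 35 mm long and 18 mm deep cut through its +y edge, from x = +25 to +60 mm; origin at the centre of the underside of the full outline, x along its length. It starts lying across another slat (slat_c), its underside 24 mm above the bench
- keybar: loose steel key bar 50 x 14 x 20 mm high (x along its length), origin at the centre of its underside, lying parallel to one sound slat (slat_a) on its +y side with about 7 mm between their faces, anywhere along the slat's middle; to be left alone
- bush: loose brass bush, outer diameter 28 mm, 22 mm high, standing between the slats; origin at the centre of its underside; to be left alone
- wrench: loose steel wrench about 150 mm long, lying flat among the slats; origin at about its middle, x along its length; to be left alone
- oilcan: loose yellow plastic bottle, diameter 60 mm, 170 mm high, standing at the far side; origin at the centre of its underside; to be left alone
There are look-alikes about, which are no part of the job. What is shaped like the slat_a but green is not meant.

How it is judged (in metres and radians):
On the way, in this order (a step that is already met when the one before it is completed fails the run):
1. a sound slat lies across the runners opposite the fixed one (((x of slat_a in the frame of base between -0.074 and -0.05 m and y of slat_a in the frame of base between -0.012 and 0.012 m and z of slat_a in the frame of base between 0.031 and 0.041 m and angle between the x axis of slat_a and the y axis of base, either way round below 0.12 rad and angle between slat_a's own z axis and vertical below 0.1 rad) or (x of slat_b in the frame of base between -0.074 and -0.05 m and y of slat_b in the frame of base between -0.012 and 0.012 m and z of slat_b in the frame of base between 0.031 and 0.041 m and angle between the x axis of slat_b and the y axis of base, either way round below 0.12 rad and angle between slat_b's own z axis and vertical below 0.1 rad) or (x of slat_c in the frame of base between -0.074 and -0.05 m and y of slat_c in the frame of base between -0.012 and 0.012 m and z of slat_c in the frame of base between 0.031 and 0.041 m and angle between the x axis of slat_c and the y axis of base, either way round below 0.12 rad and angle between slat_c's own z axis and vertical below 0.1 rad))), for 0.2 s.
2. the other two sound slats lie crosswise on that pair (((y of slat_a in the frame of base between 0.05 and 0.074 m and x of slat_a in the frame of base between -0.012 and 0.012 m and z of slat_a in the frame of base between 0.055 and 0.065 m and angle between the x axis of slat_a and the x axis of base, either way round below 0.12 rad and angle between slat_a's own z axis and vertical below 0.1 rad) or (y of slat_b in the frame of base between 0.05 and 0.074 m and x of slat_b in the frame of base between -0.012 and 0.012 m and z of slat_b in the frame of base between 0.055 and 0.065 m and angle between the x axis of slat_b and the x axis of base, either way round below 0.12 rad and angle between slat_b's own z axis and vertical below 0.1 rad) or (y of slat_c in the frame of base between 0.05 and 0.074 m and x of slat_c in the frame of base between -0.012 and 0.012 m and z of slat_c in the frame of base between 0.055 and 0.065 m and angle between the x axis of slat_c and the x axis of base, either way round below 0.12 rad and angle between slat_c's own z axis and vertical below 0.1 rad)) and ((y of slat_a in the frame of base between -0.074 and -0.05 m and x of slat_a in the frame of base between -0.012 and 0.012 m and z of slat_a in the frame of base between 0.055 and 0.065 m and angle between the x axis of slat_a and the x axis of base, either way round below 0.12 rad and angle between slat_a's own z axis and vertical below 0.1 rad) or (y of slat_b in the frame of base between -0.074 and -0.05 m and x of slat_b in the frame of base between -0.012 and 0.012 m and z of slat_b in the frame of base between 0.055 and 0.065 m and angle between the x axis of slat_b and the x axis of base, either way round below 0.12 rad and angle between slat_b's own z axis and vertical below 0.1 rad) or (y of slat_c in the frame of base between -0.074 and -0.05 m and x of slat_c in the frame of base between -0.012 and 0.012 m and z of slat_c in the frame of base between 0.055 and 0.065 m and angle between the x axis of slat_c and the x axis of base, either way round below 0.12 rad and angle between slat_c's own z axis and vertical below 0.1 rad))), for 0.2 s.
At the end, for the whole second after the job is handed in: Three sound slats lie still on the crib: one across the runners at base x = -62 mm, two on the cross pair at base y = +-62 mm, each within 12 mm both ways, 0.12 rad, 5 mm in height. The notched slat rests in the bin, origin within 60 mm (x), 55 mm (y) of its centre, below 34 mm (all of step 2 and ((x of slat_a in the frame of base between -0.074 and -0.05 m and y of slat_a in the frame of base between -0.012 and 0.012 m and z of slat_a in the frame of base between 0.031 and 0.041 m and angle between the x axis of slat_a and the y axis of base, either way round below 0.12 rad and angle between slat_a's own z axis and vertical below 0.1 rad) or (x of slat_b in the frame of base between -0.074 and -0.05 m and y of slat_b in the frame of base between -0.012 and 0.012 m and z of slat_b in the frame of base between 0.031 and 0.041 m and angle between the x axis of slat_b and the y axis of base, either way round below 0.12 rad and angle between slat_b's own z axis and vertical below 0.1 rad) or (x of slat_c in the frame of base between -0.074 and -0.05 m and y of slat_c in the frame of base between -0.012 and 0.012 m and z of slat_c in the frame of base between 0.031 and 0.041 m and angle between the x axis of slat_c and the y axis of base, either way round below 0.12 rad and angle between slat_c's own z axis and vertical below 0.1 rad)) and x of reject in the frame of bin between -0.06 and 0.06 m and y of reject in the frame of bin between -0.055 and 0.055 m and z of reject in the frame of bin below 0.034 m and linear speed of each of slat_a, slat_b, slat_c, reject below 0.02 m/s); the robot touches nothing.
It fails at once if the steel key bar is moved by more than 20 mm (distance of keybar from where it was at the start of the episode above 0.02 m).
It fails at once if the brass bush is moved by more than 20 mm (distance of bush from where it was at the start of the episode above 0.02 m).
It fails at once if the yellow bottle is moved by more than 20 mm (distance of oilcan from where it was at the start of the episode above 0.02 m).
It fails at once if the wrench is moved by more than 20 mm (distance of wrench from where it was at the start of the episode above 0.02 m).
It also fails if it takes over 72 s, if anything falls off the work surface, if the arm or the gripper's body presses on something with over 40 N, if the wrist force passes 120 N, or if a joint passes its speed limit or range.

### The arm

A 6-joint arm with a two-finger parallel gripper is mounted at the origin on the work surface. World frame = base frame: x ahead of the robot, y to its left, z up, the work surface at z = 0. Lengths are in mm, angles in rad, forces in N, time in s.
With the tool pointing down it reaches from about 225 to 725 mm from the base axis. Payload 3.1 kg.
Tool frame: the origin (TCP) lies at the very end of the fingers, on their centre line; the grasp point (between the pads) lies 19 mm behind it (bot.grip_point_offset is the distance from the TCP to the grasp point, in mm); z points along the fingers, y is the line along which they close (so a half turn about z gives the same grasp; the last joint's range is limited). The gripper opens to 85 mm and grips with 20 to 120 N. Pads are 22 mm wide; open, the fingers measure 114 mm over their backs; the gripper's body (76 mm by 85 mm) begins 54 mm behind the grasp point. The pads swing forward as they close: fully open they stand 13 mm farther back than shut.
Start: joints at [-1.394, 0.048, 0.099, 1.622, 0, 1.443], TCP at [157.539, -500.798, 231.312] pointing down, gripper open.
Joint ranges: [-2.91, 2.91], [-0.99, 1.94], [-1.21, 1.42], [-2.12, 2.29], [-1.49, 1.47], [-3.14, 3.14]. Speed limits (rad/s): [2.79, 2.79, 3.14, 3.14, 3.14, 3.14].

### API

Orientations are given as a rotation vector (axis times angle).
In Python, from station import bot, imaging, sign_off gives the robot as it stands. The module is installed in compiled form; this text tells all that it offers.
- The arm moves only by the shell command python3 -m handwheel 'ROWS' [FORCE]. ROWS is JSON, one flat list of numbers, 7 for each row, row after row: the finger opening in cm, from 0 to 8.54, then the shift along the tool's x, y, z in cm, then the turn, a rotation vector about the tool's x, y, z in rad. In form: [jaw, x, y, z, rx, ry, rz, jaw, x, y, z, rx, ry, rz, ...]. A call has 1 to 12 rows; each row shifts and turns the commanded pose from where the row before left it, along the tool's axes as they then stand; what a row does not reach is not made up. A row lasts 1/10 s, in which the tool goes at most 50 mm and 8.59 degrees, less where a joint would pass 70% of its speed; a pose out of reach is approached as far as the arm can. A call is refused whole if a number of a shift passes 5 or a number of a turn 0.15, either way. A call with a gripper value outside its range is refused whole. The fingers move at their own pace and stop on an object; FORCE is the grip in N (left out, the last holds). Time passes only in rows, so rows that do not move let the fingers close. It gives the time, the measured TCP pose, the force, the opening and the grip force at its end, in the units of the state.
- bot.get_obs(): the state, without advancing time (a new reading comes with each control period).
- imaging.camera(name): name is "side" or "top"; returns the picture (420x560x3 uint8, red, green, blue); there is no depth.
- imaging.camera_params(name): a dict with "fx", "fy", "cx", "cy" (pixels), "dist" ([k1, k2, p1, p2, k3] as OpenCV has them; the pictures are not rectified), "xyz" and "rotation" of the camera in the world. Camera axes: x right, y up, looking along -z (the intrinsics and any distortion apply to the point x, -y, -z); pixel columns grow to the right and rows downward; lengths in mm; the calibration is good to about 2 mm. A picture is of the moment at which its call begins. camera_params takes no time and is no camera call.
- sign_off(): hands the job in; it is judged then, once.
The state is a dict: "clock": time; "joint_positions": joint angles; "qvel": joint speeds; "tau": joint torques, N m; "tool_pos": TCP position; "eef_rot": TCP orientation; "force": force on the tool from outside, world axes, zero at the start; "wrist_torque": the same for the moment, N m; "gripper_width": finger opening in mm; "grasp_force": force on a finger pad.
Only numpy, scipy, OpenCV 4.12 (cv2) and the standard library are available. Lean on these libraries where they do the work, as an engineer would, in place of code of your own. Each camera call takes 0.05 s, during which the arm holds its last target. There are 200 camera calls.

## Working session

There is one attempt and no reset: what is moved stays moved. The work goes in short steps, Python scripts to look and compute and a shell command to move; the robot and the scene stay as the last step left them, time stands still between calls to the robot, and variables do not carry over. Pictures are saved under pics/ and viewed, at most 10 in all, crops included, and the job is handed in when it is done.

```bash
mkdir -p pics; python3 - <<'E'
from station import bot, imaging
import cv2
for n in ("top","side"):
    im=imaging.camera(n); cv2.imwrite(f"pics/{n}0.png",im[:,:,::-1]); 
    p=imaging.camera_params(n); print(n,p)
print(bot.get_obs())
E
```

```text
top {'fx': 379.2831808079343, 'fy': 379.2831808079343, 'cx': 289.4178929552795, 'cy': 210.91615635863883, 'dist': array([0.03569255, 0.        , 0.        , 0.        , 0.        ]), 'xyz': array([435.88683721,  23.05181954, 838.12012279]), 'rotation': array([ 0.07527508, -0.08790884, -1.59472167])}
side {'fx': 472.85730222183696, 'fy': 472.85730222183696, 'cx': 278.9264665772751, 'cy': 213.3127096735689, 'dist': array([0.02894943, 0.        , 0.        , 0.        , 0.        ]), 'xyz': array([ 25.53277417, 601.16805425, 961.31465729]), 'rotation': array([ 0.30864911, -0.84766239, -2.27195725])}
{'clock': 0.1, 'joint_positions': array([-1.39379956e+00,  4.87183041e-02,  9.77055126e-02,  1.62198808e+00,
        3.51570175e-05,  1.44301023e+00]), 'qvel': array([ 1.15342352e-03,  6.91635828e-05,  3.48336098e-03,  9.75228280e-05,
       -2.08171642e-05, -5.20810550e-04]), 'tau': array([ 2.86072674e-03, -3.39852941e+01,  3.20935178e+01,  1.58996094e-02,
       -3.71416195e-05, -2.04702197e-06]), 'tool_pos': array([ 157.45093042, -500.24392398,  230.18799647]), 'eef_rot': array([-3.10300517e+00, -4.76566185e-01,  2.99682935e-05]), 'force': array([ 0.9973432 , -0.17774822, -0.30684108]), 'wrist_torque': array([-0.010838  , -0.01000985,  0.00516643]), 'grasp_force': 0.0, 'gripper_width': 85.45390415016524}
```

View pics/top0.png

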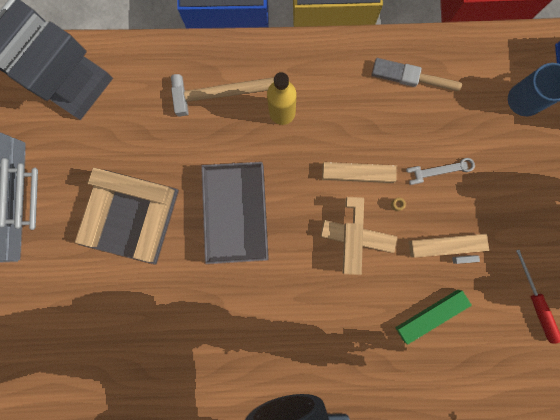

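View pics/side0.png

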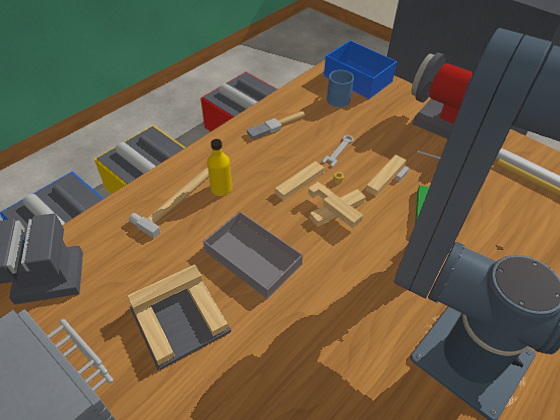

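The top view shows slat_b at about (360,172) and slat_c at (360,237) with the notched slat across it at (354,235). Slat_a is at (450,245) with the key bar at (468,260), the bush at (400,204) and the wrench at (440,170). The bin is at (235,212) and the crib at (127,217), with the fixed slat on its far side at (130,186). The side view agrees.

```bash
cat > h.py <<'E'
import numpy as np, cv2
from station import bot, imaging
from scipy.spatial.transform import Rotation as R
def ray(n,uv):
    p=imaging.camera_params(n); K=np.array([[p['fx'],0,p['cx']],[0,p['fy'],p['cy']],[0,0,1]])
    q=cv2.undistortPoints(np.array(uv,float).reshape(-1,1,2),K,p['dist']).reshape(-1,2)
    d=np.c_[q[:,0],-q[:,1],-np.ones(len(q))]
    return p['xyz'],d@R.from_rotvec(p['rotation']).as_matrix().T
def plane(n,uv,z):
    o,d=ray(n,uv); return o+d*((z-o[2])/d[:,2])[:,None]
def tri(uvt,uvs):
    o1,d1=ray('top',uvt);o2,d2=ray('side',uvs);out=[]
    for a,b in zip(d1,d2):
        A=np.c_[a,-b];s=np.linalg.lstsq(A,o2-o1,rcond=None)[0]
        P,Q=o1+s[0]*a,o2+s[1]*b; out.append([*((P+Q)/2),np.linalg.norm(P-Q)])
    return np.array(out)
def rect(n,contour,z):
    w=plane(n,contour.reshape(-1,2),z)[:,:2].astype(np.float32)
    (c,(a,b),t)=cv2.minAreaRect(w)
    if a<b:a,b,t=b,a,t+90
    return np.round([*c,a,b,(t+90)%180-90],1)
E
python3 - <<'E'
from h import *
im=cv2.imread('pics/top0.png')
hsv=cv2.cvtColor(im,cv2.COLOR_BGR2HSV)
for x,y in [(360,172),(450,245),(390,243),(354,255),(130,186),(95,215),(152,235),(433,317),(300,300),(300,180),(450,252)]: print((x,y),hsv[y,x])
m=((hsv[:,:,2]>170)&(hsv[:,:,0]<25)&(hsv[:,:,1]<150)).astype(np.uint8)
for c in cv2.findContours(m,0,cv2.CHAIN_APPROX_NONE)[0]:
    if cv2.contourArea(c)>150: print(cv2.boundingRect(c),cv2.contourArea(c),rect('top',c,24))
v=np.vstack([cv2.resize(im[150:290,310:500],None,fx=4,fy=4,interpolation=cv2.INTER_CUBIC)]);cv2.imwrite('pics/c1.png',v)
a=cv2.resize(im[155:275,65:275],None,fx=3.8,fy=3.8,interpolation=cv2.INTER_CUBIC);cv2.imwrite('pics/c2.png',a)
E
```

```text
(360, 172) [ 17 100 201]
(450, 245) [ 17 100 206]
(390, 243) [ 17 101 192]
(354, 255) [ 17 100 201]
(130, 186) [ 17 101 175]
(95, 215) [ 16 100 203]
(152, 235) [ 16  99 211]
(433, 317) [ 66 136 139]
(300, 300) [ 13 138 144]
(300, 180) [ 14 142 144]
(450, 252) [ 16 100 212]
(413, 234, 76, 24) 1139.5 [ 438.4 -324.6  158.6   36.5  -86. ]
(344, 195, 53, 80) 1630.0 [ 464.1 -157.4  169.5  108.4   -4.8]
(76, 188, 36, 59) 1098.0 [518.2 430.7 122.5  44.7 -16. ]
(88, 168, 85, 94) 2298.0 [522.5 373.  179.9 163.4  73.7]
(324, 162, 73, 19) 1052.5 [ 603.8 -140.4  157.8   35.2   85.7]
(200, 80, 73, 14) 374.5 [798.6 125.7 160.8  19.3 -83.3]
(419, 72, 43, 16) 151.5 [ 804.6 -326.6   95.9   12.4   73.1]
```

View pics/c1.png

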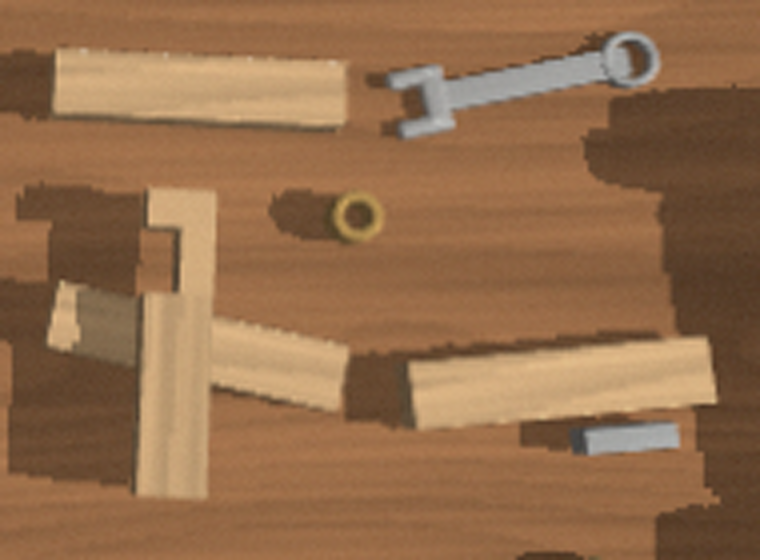

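View pics/c2.png

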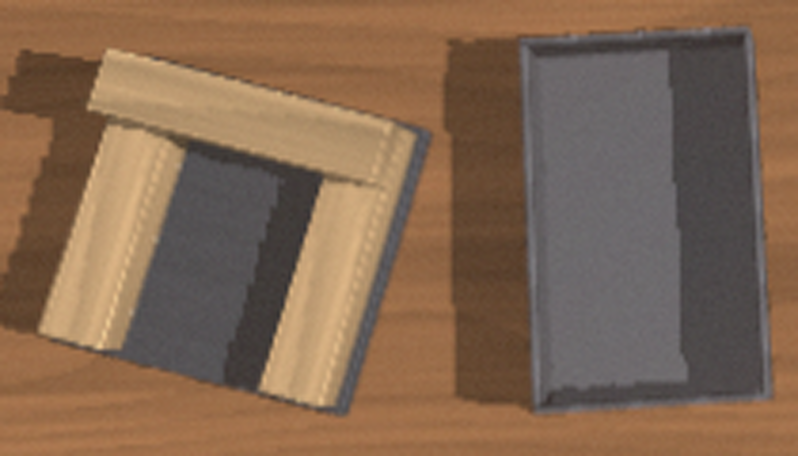

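Crop 1 (4x, offset 310,150) gives the reject's top corners as (148,188), (217,190), (207,498) and (135,496). Slat_c's corners are (62,282), (47,345), (338,411) and (349,347). Crop 2 (3.8x, offset 65,155) gives the fixed slat's top as (107,48), (88,107), (372,181) and (395,120). The bin rim is (521,38), (748,28), (773,398) and (533,412).

```bash
python3 - <<'E'
from h import *
def q(name,pts,s,off,z):
    p=(np.array(pts)+.5)/s-.5+off
    w=plane('top',p,z)[:,:2]; c=cv2.minAreaRect(w.astype(np.float32))
    print(name,'mean',w.mean(0).round(1),'sides',np.linalg.norm(np.roll(w,-1,0)-w,axis=1).round(1),'dirs',[round(float(np.degrees(np.arctan2(*(v[::-1]))))%180,1) for v in np.roll(w,-1,0)-w]); return w
o1,o2=(310,150),(65,155)
q('reject',[(148,188),(217,190),(207,498),(135,496)],4,o1,48)
q('c',[(62,282),(47,345),(338,411),(349,347)],4,o1,24)
q('b',[(57,49),(53,113),(345,128),(347,62)],4,o1,24)
q('a',[(409,363),(414,429),(718,402),(711,337)],4,o1,24)
q('key',[(583,430),(586,454),(679,446),(678,422)],4,o1,20)
q('bush',[(333,217),(358,192),(383,217),(358,242)],4,o1,22)
q('wr',[(388,75),(400,135),(657,70),(625,33)],4,o1,8)
q('fix',[(107,48),(88,107),(372,181),(395,120)],3.8,o2,60)
q('run+',[(38,333),(102,349)],3.8,o2,36)
w=q('run-',[(258,392),(322,405)],3.8,o2,36)
q('bin',[(521,38),(748,28),(773,398),(533,412)],3.8,o2,40)
# side-view check
im=cv2.imread('pics/side0.png');hsv=cv2.cvtColor(im,cv2.COLOR_BGR2HSV)
m=((hsv[:,:,2]>150)&(hsv[:,:,0]<25)&(hsv[:,:,1]<120)).astype(np.uint8)
cv2.imwrite('pics/s1.png',cv2.resize(im[120:370,120:420],None,fx=2.6,fy=2.4,interpolation=cv2.INTER_CUBIC))
E
```

```text
reject mean [ 464.3 -117. ] sides [ 36.2 160.1  37.  160.2] dirs [86.9, 175.5, 87.0, 175.2]
c mean [ 462.3 -132.8] sides [ 34.9 158.5  34.7 157.1] dirs [164.6, 75.8, 167.1, 75.7]
b mean [ 602.7 -140. ] sides [ 35.6 158.7  36.5 158.2] dirs [174.5, 85.5, 175.3, 85.9]
a mean [ 438.2 -325.2] sides [ 35.  161.2  34.5 160.9] dirs [0.8, 93.8, 1.4, 93.6]
key mean [ 408.1 -361. ] sides [12.7 49.3 12.7 50.4] dirs [2.9, 93.7, 177.7, 93.5]
bush mean [ 530.  -222.5] sides [19.5 18.9 19.4 18.9] dirs [133.1, 42.3, 133.0, 42.4]
wr mean [ 606.8 -318.8] sides [ 34.2 147.   26.7 133.6] dirs [7.9, 102.8, 36.9, 98.6]
fix mean [579.4 346.4] sides [ 33.5 157.9  35.3 160.4] dirs [164.0, 73.8, 159.9, 74.4]
run+ mean [460.1 445.9] sides [35.8 35.8] dirs [74.3, 74.3]
run- mean [425.3 327. ] sides [35.6 35.6] dirs [76.9, 76.9]
bin mean [520.2 132.4] sides [127.4 207.5 131.3 208.5] dirs [91.3, 2.7, 91.8, 1.7]
```

View pics/s1.png

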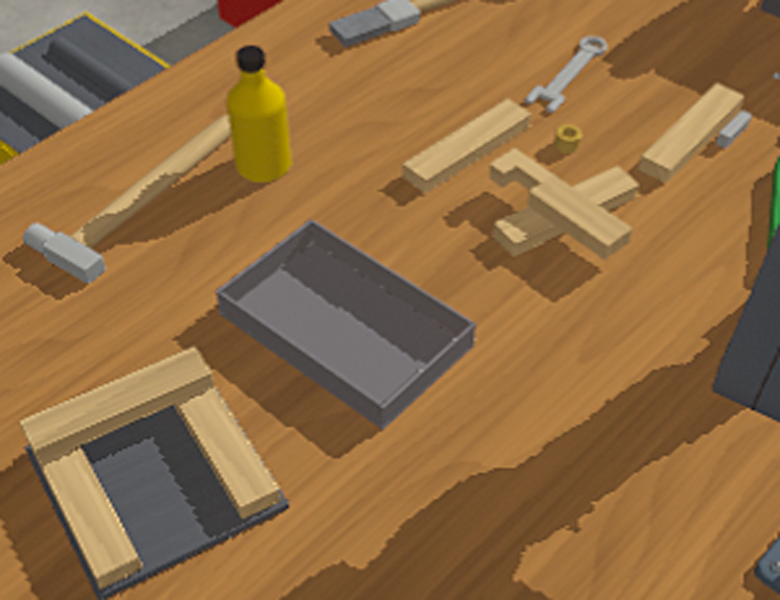

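The side crop (2.6 x 2.4, offset 120,120) confirms that the reject lies on slat_c with its notch towards +x. The measured sizes match the given ones. The crib centre comes out at about (519.6, 363.9) with its x axis at −16°. I'll start with the reject: turn the tool first, then travel.

```bash
cat > go.py <<'E'
# usage: go.py x y z yaw_deg -> turn rz [rad], then shift in tool axes [cm] after the turn
import sys; from h import *
x,y,z,t=map(float,sys.argv[1:5]); o=bot.get_obs(); M=R.from_rotvec(o['eef_rot']).as_matrix()
yaw=np.degrees(np.arctan2(M[1,0],M[0,0])); d=(t-yaw+180)%360-180
T=np.array([[np.cos(np.radians(t)),np.sin(np.radians(t)),0],[np.sin(np.radians(t)),-np.cos(np.radians(t)),0],[0,0,-1]])
print('yaw',yaw.round(2),'rz',-np.radians(d).round(4),'tilt',M[:2,2].round(4),'shift',(T.T@(np.array([x,y,z])-o['tool_pos'])/10).round(3),'j',o['joint_positions'].round(2),o['tool_pos'].round(1),'w',o['gripper_width'].round(1),'g',o['grasp_force'],'F',o['force'].round(1),o['clock'])
E
python3 -m handwheel '[6,0,0,0,0,0,-0.14,6,0,0,0,0,0,-0.14,6,0,0,0,0,0,-0.14,6,0,0,0,0,0,-0.14,6,0,0,0,0,0,-0.14,6,0,0,0,0,0,-0.14,6,0,0,0,0,0,-0.14,6,0,0,0,0,0,-0.14,6,0,0,0,0,0,-0.14,6,0,0,0,0,0,-0.14,6,0,0,0,0,0,-0.14,6,0,0,0,0,0,-0.14]' 60
python3 -m handwheel '[6,0,0,0,0,0,-0.1345,6,0,0,0,0,0,-0.1345,6,0,0,0,0,0,-0.1345,6,0,0,0,0,0,-0.1345,6,0,0,0,0,0,-0.1345,6,0,0,0,0,0,-0.1345,6,0,0,0,0,0,-0.1345,6,0,0,0,0,0,-0.1345,6,-2.5,3.7,0,0,0,0,6,-2.5,3.7,0,0,0,0,6,-2.5,3.7,0,0,0,0,6,-2.5,3.7,0,0,0,0]'
python3 go.py 464.3 -117 100 175.4
```

```text
clock: 1.3
tool_pos: [157.5, -500.4, 230.6]
eef_rot: [-1.709, -2.635, -0.002]
force: [0.1, 0.2, 0.1]
gripper_width: 59.9
grasp_force: 0.0
clock: 2.5
tool_pos: [269.7, -359.8, 230.7]
eef_rot: [-0.128, -3.139, -0.002]
force: [1.2, -0.1, 0.0]
gripper_width: 60.3
grasp_force: 0.0Traceback (most recent call last):
  File "go.py", line 6, in <module>
    print('yaw',yaw.round(2),'rz',-np.radians(d).round(4),'tilt',M[:2,2].round(4),'shift',(T.T@(np.array([x,y,z])-o['tool_pos'])/10).round(3),'j',o['joint_positions'].round(2),o['tool_pos'].round(1),'w',o['gripper_width'].round(1),'g',o['grasp_force'],'F',o['force'].round(1),o['clock'])
                                                                                                                                                                                                           ^^^^^^^^^^^^^^^^^^^^^^^^
AttributeError: 'float' object has no attribute 'round'
```

```bash
sed -i "s/'w',o\['gripper_width'\].round(1)/'w',round(o['gripper_width'],1)/" go.py
python3 -m handwheel '[6,-2.5,3.7,0,0,0,0,6,-2.5,3.7,0,0,0,0,6,-2.5,3.7,0,0,0,0,6,-2.5,3.7,0,0,0,0,6,-2.5,3.7,0,0,0,0,6,-2.5,3.7,0,0,0,0,6,-2.5,3.7,0,0,0,0,6,0,0,3.2,0,0,0,6,0,0,3.2,0,0,0,6,0,0,3.2,0,0,0,6,0,0,3.2,0,0,0,6,0,0,0,0,0,0]'
python3 go.py 464.3 -117 28 175.4; python3 - <<'E'
from h import *
for n in ('top','side'): cv2.imwrite(f'pics/{n}1.png',imaging.camera(n)[:,:,::-1])
E
```

```text
clock: 3.7
tool_pos: [459.9, -115.3, 97.3]
eef_rot: [-0.126, -3.128, -0.006]
force: [-0.5, 1.2, -0.3]
gripper_width: 59.6
grasp_force: 0.0
yaw 175.38 rz -0.0003 tilt [-0.0112  0.0045] shift [-0.449 -0.13   6.935] j [-0.39 -0.06 -0.27  1.37 -0.   -0.31] [ 459.9 -115.3   97.3] w 59.6 g 0.0 F [-0.5  1.2 -0.3] 3.7
```

```bash

python3 -m handwheel '[6,-0.4,-0.1,2.5,0,0,0,6,0,0,2.5,0,0,0,6,0,0,1.5,0,0,0,6,0,0,0.4,0,0,0,6,0,0,0,0,0,0,6,0,0,0,0,0,0]'
python3 go.py 464.3 -117 28 175.4; python3 - <<'E'
from h import *
im=imaging.camera('side');cv2.imwrite('pics/s2.png',cv2.resize(im[140:260,260:420],None,fx=4.5,fy=4.5,interpolation=cv2.INTER_CUBIC)[:,:,::-1])
E
```

```text
clock: 4.4
tool_pos: [470.0, -119.4, 36.5]
eef_rot: [0.127, 3.136, -0.002]
force: [-0.4, 0.3, 0.5]
gripper_width: 59.7
grasp_force: 0.0
yaw 175.37 rz -0.0006 tilt [ 0.0034 -0.0014] shift [0.591 0.19  0.853] j [-0.39 -0.01 -0.35  1.23 -0.   -0.31] [ 470.  -119.4   36.5] w 59.7 g 0.0 F [-0.4  0.3  0.5] 4.4
```

View pics/s2.png

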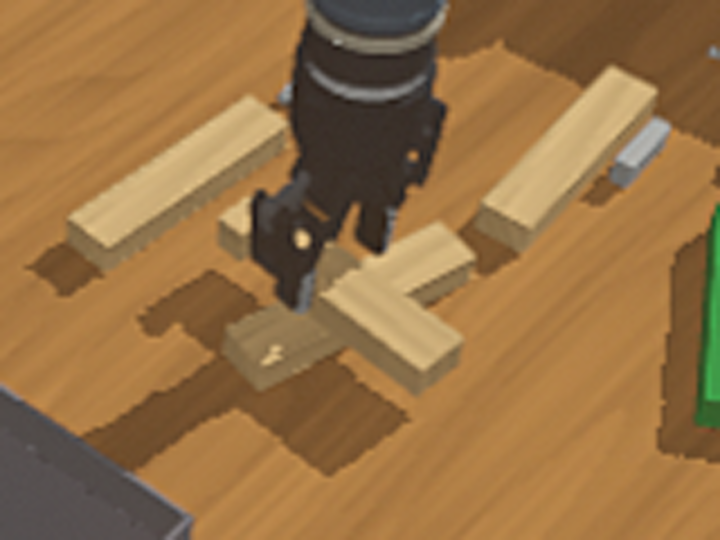

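The fingers straddle the reject, at about (295,230) and (375,190) in the crop. The arm lags by a row or two, so I'll correct, settle and close.

```bash

python3 -m handwheel '[6,0.5,0.2,0.6,0,0,0,6,0,0,0,0,0,0,6,0,0,0,0,0,0,3,0,0,0,0,0,0,3,0,0,0,0,0,0,3,0,0,0,0,0,0,3,0,0,0,0,0,0,3,0,0,0,0,0,0]' 60
python3 go.py 520.2 132.4 110 182
```

```text
clock: 5.25
tool_pos: [464.0, -116.4, 28.7]
eef_rot: [0.127, 3.138, -0.0]
force: [0.5, -0.1, 2.2]
gripper_width: 34.7
grasp_force: 61.7
yaw 175.37 rz -0.1157 tilt [ 0.0008 -0.0003] shift [-6.485 24.671 -8.13 ] j [-0.39 -0.02 -0.37  1.21  0.   -0.31] [ 464.  -116.4   28.7] w 34.7 g 61.7022979259491 F [ 0.5 -0.1  2.2] 5.25
```

```bash

python3 -m handwheel '[3,0,0,-2.5,0,0,0,3,0,0,-3,0,0,0,3,0,0,-2.6,0,0,-0.1157,3,-1.08,4.11,0,0,0,0,3,-1.08,4.11,0,0,0,0,3,-1.08,4.11,0,0,0,0,3,-1.08,4.11,0,0,0,0,3,-1.08,4.11,0,0,0,0,3,-1.08,4.11,0,0,0,0,3,0,0,0,0,0,0,3,0,0,0,0,0,0,3,0,0,0,0,0,0]' 60
python3 go.py 520.2 132.4 12 182
```

```text
clock: 6.45
tool_pos: [519.1, 131.7, 108.6]
eef_rot: [0.054, -3.139, 0.001]
force: [-0.0, 0.8, -1.2]
gripper_width: 34.5
grasp_force: 61.3
yaw -178.03 rz -0.0006 tilt [-0.0016 -0.0008] shift [-0.113  0.069  9.663] j [ 0.12  0.09 -0.11  1.38 -0.    0.09] [519.1 131.7 108.6] w 34.5 g 61.2984824180603 F [-0.   0.8 -1.2] 6.45
```

```bash

python3 -m handwheel '[3,-0.1,0,3,0,0,0,3,0,0,3,0,0,0,3,0,0,2.5,0,0,0,3,0,0,1.2,0,0,0,3,0,0,0,0,0,0,3,0,0,0,0,0,0,5.5,0,0,0,0,0,0,5.5,0,0,0,0,0,0,5.5,0,0,-3,0,0,0,6,0,0,-4,0,0,0,6,0,0,-4,0,0,0,6,0,0,0,0,0,0]' 60
python3 go.py 602.7 -140 110 85.6;python3 - <<'E'
from h import *
im=imaging.camera('side');cv2.imwrite('pics/s3.png',cv2.resize(im[190:320,180:320],None,fx=4,fy=4)[:,:,::-1])
E
```

```text
clock: 7.65
tool_pos: [525.8, 133.3, 130.8]
eef_rot: [-0.055, 3.126, 0.002]
force: [0.8, 1.1, 0.9]
gripper_width: 60.0
grasp_force: 0.0
yaw -177.98 rz 1.6828 tilt [0.0147 0.0019] shift [-26.659   9.765   2.077] j [ 0.12  0.08 -0.07  1.41  0.    0.09] [525.8 133.3 130.8] w 60.0 g 0.0 F [0.8 1.1 0.9] 7.65
```

View pics/s3.png

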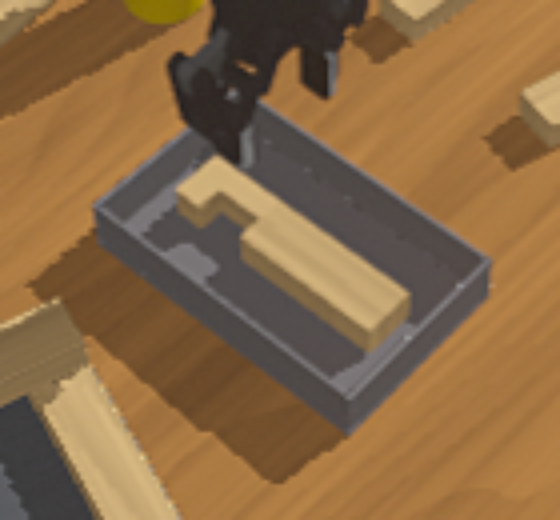

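The reject lies flat and centred in the bin, with its corners inside the rim. Next is slat_b.

```bash

python3 -m handwheel '[6,0,0,0,0,0,0.14,6,0,0,0,0,0,0.14,6,0,0,0,0,0,0.14,6,0,0,0,0,0,0.14,6,0,0,0,0,0,0.14,6,0,0,0,0,0,0.14,6,0,0,0,0,0,0.14,6,0,0,0,0,0,0.14,6,0,0,0,0,0,0.14,6,0,0,0,0,0,0.14,6,0,0,0,0,0,0.14,6,0,0,0,0,0,0.14]' >/dev/null
python3 -m handwheel '[6,-3.87,1.35,0,0,0,0,6,-3.87,1.35,0,0,0,0,6,-3.87,1.35,0,0,0,0,6,-3.87,1.35,0,0,0,0,6,-3.87,1.35,0,0,0,0,6,-3.87,1.35,0,0,0,0,6,-3.87,1.35,0,0,0,0,6,0,0,3.5,0,0,0,6,0,0,3.5,0,0,0,6,0,0,0,0,0,0,6,0,0,0,0,0,0,6,0,0,0,0,0,0]' >/dev/null
python3 go.py 602.7 -140 4 85.6; python3 - <<'E'
from h import *
im=imaging.camera('top');cv2.imwrite('pics/top2.png',im[:,:,::-1])
o=cv2.imread('pics/top0.png');
# slat_c now
hsv=cv2.cvtColor(im,cv2.COLOR_RGB2HSV)
m=((hsv[:,:,2]>120)&(hsv[:,:,0]<25)&(hsv[:,:,1]<118)).astype(np.uint8)
for c in cv2.findContours(m,0,cv2.CHAIN_APPROX_NONE)[0]:
    if cv2.contourArea(c)>250: print(cv2.boundingRect(c),cv2.contourArea(c),rect('top',c,24))
E
```

```text
yaw 85.78 rz 0.0032 tilt [ 0.0026 -0.001 ] shift [0.517 0.63  5.023] j [-0.35  0.3   0.04  1.3  -0.    1.3 ] [ 596.  -144.7   54.2] w 59.9 g 0.0 F [0.4 0.1 0.8] 10.1
(321, 220, 37, 24) 538.0 [472.8 -89.3  74.8  37.1  76. ]
(225, 174, 22, 81) 1172.0 [517.2 131.6 173.5  41.1   1.2]
(75, 168, 104, 95) 3958.0 [520.5 368.2 191.4 168.3  73.7]
(323, 162, 42, 20) 654.5 [ 604.3 -104.4   90.1   39.8   85.8]
(171, 74, 103, 42) 1250.5 [780.7 159.5 226.4  93.1  87. ]
(533, 0, 27, 19) 294.0 [ 959.7 -569.8   57.8   42.    87.4]
(21, 0, 122, 31) 2536.0 [970.4 465.9 263.5  69.7 -90. ]
```

```bash

python3 -m handwheel '[6,0.5,0.6,1.8,0,0,0,6,0,0,2,0,0,0,6,0,0,1,0,0,0,6,0,0,0,0,0,0,6,0,0,0,0,0,0,3,0,0,0,0,0,0,3,0,0,0,0,0,0,3,0,0,0,0,0,0,3,0,0,0,0,0,0]' 60
python3 go.py 460 381 110 74
```

```text
clock: 11.05
tool_pos: [602.6, -140.7, 6.2]
eef_rot: [2.3, 2.135, 0.003]
force: [0.2, 0.1, 6.1]
gripper_width: 34.7
grasp_force: 63.2
yaw 85.74 rz 0.2049 tilt [ 0.0032 -0.0011] shift [ 46.215 -28.09  -10.377] j [-0.34  0.35 -0.    1.21  0.    1.31] [ 602.6 -140.7    6.2] w 34.7 g 63.24488639831543 F [0.2 0.1 6.1] 11.05
```

```bash

python3 -m handwheel '[3,0,0,-2.5,0,0,0,3,0,0,-4,0,0,0,3,0,0,-4,0,0,0.1024,3,0,0,0,0,0,0.1024]' 60 >/dev/null
python3 -m handwheel '[3,3.85,-2.34,0,0,0,0,3,3.85,-2.34,0,0,0,0,3,3.85,-2.34,0,0,0,0,3,3.85,-2.34,0,0,0,0,3,3.85,-2.34,0,0,0,0,3,3.85,-2.34,0,0,0,0,3,3.85,-2.34,0,0,0,0,3,3.85,-2.34,0,0,0,0,3,3.85,-2.34,0,0,0,0,3,3.85,-2.34,0,0,0,0,3,3.85,-2.34,0,0,0,0,3,3.85,-2.34,0,0,0,0]' >/dev/null
python3 -m handwheel '[3,0,0,0,0,0,0,3,0,0,0,0,0,0,3,0,0,0,0,0,0]' >/dev/null
python3 go.py 460 381 43.5 74
python3 - <<'E'
from h import *
im=imaging.camera('top');cv2.imwrite('pics/top3.png',im[:,:,::-1])
# c and a state now unobstructed
hsv=cv2.cvtColor(im,cv2.COLOR_RGB2HSV)
m=((hsv[:,:,2]>150)&(hsv[:,:,0]<25)&(hsv[:,:,1]<118)).astype(np.uint8)
for c in cv2.findContours(m,0,cv2.CHAIN_APPROX_NONE)[0]:
    if cv2.contourArea(c)>250: print(cv2.boundingRect(c),cv2.contourArea(c),rect('top',c,24))
E
```

```text
yaw 73.98 rz -0.0004 tilt [-0.0009 -0.0013] shift [0.103 0.133 6.517] j [ 0.58  0.24  0.07  1.4  -0.    2.43] [458.4 380.4 108.7] w 34.7 g 62.481268644332886 F [ 0.7 -0.8 -1.3] 12.95
(412, 234, 77, 23) 1165.0 [ 437.8 -324.9  159.8   35.9  -85.6]
(322, 220, 75, 33) 1153.5 [ 462.6 -132.2  158.5   36.7   75.9]
(88, 188, 25, 40) 509.0 [538.4 424.9  80.5  44.7 -16.1]
(226, 175, 21, 75) 1060.0 [522.5 131.  160.5  37.4   1.9]
(81, 167, 93, 97) 3322.5 [516.1 374.7 180.7 177.3  73.9]
(198, 78, 76, 17) 461.0 [797.9 127.  167.3  22.4 -82.8]
```

```bash

python3 -m handwheel '[3,0.1,0.1,3,0,0,0,3,0,0,2.2,0,0,0,3,0,0,1.25,0,0,0,3,0,0,0,0,0,0,3,0,0,0,0,0,0,3,0,0,0,0,0,0]' 60
python3 go.py 460 381 43.5 74
```

```text
clock: 13.6
tool_pos: [460.5, 381.9, 45.6]
eef_rot: [2.509, 1.89, 0.002]
force: [0.4, -0.3, -0.7]
gripper_width: 34.3
grasp_force: 63.1
yaw 73.96 rz -0.0006 tilt [0.0011 0.0006] shift [-0.1   -0.027  0.212] j [ 0.58  0.27 -0.02  1.28 -0.    2.43] [460.5 381.9  45.6] w 34.3 g 63.14256548881531 F [ 0.4 -0.3 -0.7] 13.6
```

```bash

python3 -m handwheel '[3,-0.1,0,0.3,0,0,0,3,0,0,0,0,0,0,3,0,0,0,0,0,0,5.5,0,0,0,0,0,0,5.5,0,0,0,0,0,0,5.5,0,0,0,0,0,0,5.5,0,0,-3,0,0,0,5.5,0,0,-4,0,0,0,5.5,0,0,-3,0,0,0]' 60
python3 go.py 436.3 -300 110 94
```

```text
clock: 14.5
tool_pos: [459.7, 381.3, 143.8]
eef_rot: [-2.509, -1.891, -0.002]
force: [1.5, 0.7, 0.6]
gripper_width: 54.8
grasp_force: 0.0
yaw 74.01 rz -0.3488 tilt [0.001  0.0008] shift [-67.803  -7.086   3.38 ] j [0.58 0.23 0.13 1.47 0.   2.43] [459.7 381.3 143.8] w 54.8 g 0.0 F [1.5 0.7 0.6] 14.5
```

```bash

python3 -m handwheel '[6,0,0,0,0,0,-0.1163,6,0,0,0,0,0,-0.1163,6,0,0,0,0,0,-0.1163,6,-4.84,-0.506,0,0,0,0,6,-4.84,-0.506,0,0,0,0,6,-4.84,-0.506,0,0,0,0,6,-4.84,-0.506,0,0,0,0,6,-4.84,-0.506,0,0,0,0,6,-4.84,-0.506,0,0,0,0,6,-4.84,-0.506,0,0,0,0]'>/dev/null
python3 -m handwheel '[6,-4.84,-0.506,0,0,0,0,6,-4.84,-0.506,0,0,0,0,6,-4.84,-0.506,0,0,0,0,6,-4.84,-0.506,0,0,0,0,6,-4.84,-0.506,0,0,0,0,6,-4.84,-0.506,0,0,0,0,6,-4.84,-0.506,0,0,0,0,6,0,0,3.5,0,0,0,6,0,0,3,0,0,0,6,0,0,0,0,0,0,6,0,0,0,0,0,0,6,0,0,0,0,0,0]'>/dev/null
python3 go.py 436.3 -300 5 94
python3 - <<'E'
from h import *
im=imaging.camera('top')
cv2.imwrite('pics/t4.png',cv2.resize(im[150:280,60:200],None,fx=4,fy=4,interpolation=cv2.INTER_CUBIC)[:,:,::-1])
E
```

```text
yaw 94.04 rz 0.0007 tilt [ 0.0025 -0.0022] shift [ 0.043 -0.095  7.392] j [-0.73  0.08 -0.17  1.32  0.    0.77] [ 437.3 -300.4   78.9] w 60.3 g 0.0 F [ 0.4 -0.2  0.4] 16.7
```

View pics/t4.png

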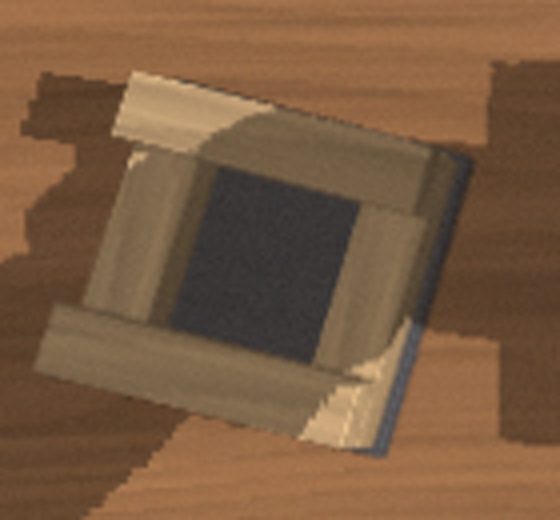

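The crop (4x, offset 60,150) shows slat_b lying across the runners. Its left end runs (57,305)–(35,372), parallel to the fixed slat. Next I grasp slat_a, clear of the key bar.

```bash
python3 - <<'E'
from h import *
f=lambda p:plane('top',(np.array(p)+.5)/4-.5+np.array([60,150]),60)[:,:2]
A=f([(133,72),(112,135),(57,305),(35,372)])
t=np.radians(-16);B=np.array([[np.cos(t),np.sin(t)],[-np.sin(t),np.cos(t)]])
print(((A-[519.6,363.9])@B.T).round(1))
E
python3 -m handwheel '[6,0,-0.1,3,0,0,0,6,0,0,2.8,0,0,0,6,0,0,1.5,0,0,0,6,0,0,0,0,0,0,6,0,0,0,0,0,0,3,0,0,0,0,0,0,3,0,0,0,0,0,0,3,0,0,0,0,0,0,3,0,0,0,0,0,0]' 60
python3 go.py 512.7 430.4 130 164
```

```text
[[ 78.1  78.8]
 [ 44.1  79.2]
 [-46.   79.1]
 [-80.9  79.1]]
clock: 17.65
tool_pos: [436.8, -301.3, 6.3]
eef_rot: [2.139, 2.294, 0.0]
force: [0.6, -0.5, 7.0]
gripper_width: 34.6
grasp_force: 63.3
yaw 94.0 rz -1.2217 tilt [ 0.0035 -0.003 ] shift [ 12.868  72.425 -12.369] j [-0.73  0.13 -0.27  1.17  0.    0.77] [ 436.8 -301.3    6.3] w 34.6 g 63.32022428512573 F [ 0.6 -0.5  7. ] 17.65
```

```bash

python3 -m handwheel '[3,0,0,-2.5,0,0,0,3,0,0,-4,0,0,0,3,0,0,-4,0,0,-0.1357,3,0,0,-1.8,0,0,-0.1357,3,0,0,0,0,0,-0.1357,3,0,0,0,0,0,-0.1357,3,0,0,0,0,0,-0.1357,3,0,0,0,0,0,-0.1357,3,0,0,0,0,0,-0.1357,3,0,0,0,0,0,-0.1357,3,0,0,0,0,0,-0.1357,3,0.865,4.83,0,0,0,0]' 60 >/dev/null
python3 -m handwheel '[3,0.865,4.83,0,0,0,0,3,0.865,4.83,0,0,0,0,3,0.865,4.83,0,0,0,0,3,0.865,4.83,0,0,0,0,3,0.865,4.83,0,0,0,0,3,0.865,4.83,0,0,0,0,3,0.865,4.83,0,0,0,0,3,0.865,4.83,0,0,0,0,3,0.865,4.83,0,0,0,0,3,0.865,4.83,0,0,0,0,3,0.865,4.83,0,0,0,0,3,0.865,4.83,0,0,0,0]' >/dev/null
python3 -m handwheel '[3,0.865,4.83,0,0,0,0,3,0.865,4.83,0,0,0,0,3,0,0,0,0,0,0,3,0,0,0,0,0,0,3,0,0,0,0,0,0]' >/dev/null
python3 go.py 513.9 430 68 164
```

```text
yaw 163.94 rz -0.001 tilt [-0.0005 -0.0009] shift [-0.382 -0.03   5.872] j [ 0.6   0.43  0.34  1.48 -0.    0.88] [510.3 431.3 126.7] w 34.6 g 62.495824098587036 F [ 1.   0.2 -1.3] 20.55
```

```bash

python3 -m handwheel '[3,-0.38,0,3,0,0,0,3,0,0,2,0,0,0,3,0,0,0.95,0,0,0,3,0,0,0,0,0,0,3,0,0,0,0,0,0,3,0,0,0,0,0,0]' 60 >/dev/null
python3 go.py 513.9 430 67.3 164
```

```text
yaw 163.93 rz -0.0011 tilt [0.0016 0.0012] shift [ 0.052 -0.131  0.134] j [0.6  0.45 0.25 1.37 0.   0.88] [514.8 431.1  68.6] w 34.5 g 62.98459053039551 F [-0.1 -0.8 -0.6] 21.15
```

```bash

python3 -m handwheel '[3,0,-0.1,0.15,0,0,0,3,0,0,0,0,0,0,3,0,0,0,0,0,0,5.5,0,0,0,0,0,0,5.5,0,0,0,0,0,0,5.5,0,0,0,0,0,0,5.5,0,0,-3,0,0,0,5.5,0,0,-3,0,0,0,5.5,0,0,-3,0,0,0]' 60
python3 go.py 462.5 -132.4 110 75.8
```

```text
clock: 22.05
tool_pos: [513.4, 430.1, 156.3]
eef_rot: [-0.438, -3.11, 0.001]
force: [0.3, 0.3, 0.2]
gripper_width: 55.0
grasp_force: 0.0
yaw 163.98 rz 1.539 tilt [-0.0009 -0.0005] shift [-55.785   8.861   4.634] j [0.6  0.43 0.4  1.54 0.   0.88] [513.4 430.1 156.3] w 55.0 g 0.0 F [0.3 0.3 0.2] 22.05
```

```bash

python3 -m handwheel '[6,0,0,0,0,0,0.14,6,0,0,0,0,0,0.14,6,0,0,0,0,0,0.14,6,0,0,0,0,0,0.14,6,0,0,0,0,0,0.14,6,0,0,0,0,0,0.14,6,0,0,0,0,0,0.14,6,0,0,0,0,0,0.14,6,0,0,0,0,0,0.14,6,0,0,0,0,0,0.14,6,0,0,0,0,0,0.14]' >/dev/null
python3 -m handwheel '[6,-4.65,0.738,0,0,0,0,6,-4.65,0.738,0,0,0,0,6,-4.65,0.738,0,0,0,0,6,-4.65,0.738,0,0,0,0,6,-4.65,0.738,0,0,0,0,6,-4.65,0.738,0,0,0,0,6,-4.65,0.738,0,0,0,0,6,-4.65,0.738,0,0,0,0,6,-4.65,0.738,0,0,0,0,6,-4.65,0.738,0,0,0,0,6,-4.65,0.738,0,0,0,0,6,-4.65,0.738,0,0,0,0]' >/dev/null
python3 -m handwheel '[6,0,0,4,0,0,0,6,0,0,4,0,0,0,6,0,0,0,0,0,0,6,0,0,0,0,0,0,6,0,0,0,0,0,0]' >/dev/null
python3 go.py 462.5 -132.4 5 75.8
python3 - <<'E'
from h import *
im=imaging.camera('top')
cv2.imwrite('pics/t5.png',cv2.resize(im[150:280,60:200],None,fx=4,fy=4,interpolation=cv2.INTER_CUBIC)[:,:,::-1])
E
```

```text
yaw 75.78 rz -0.0003 tilt [ 0.0042 -0.0018] shift [-2.000e-03 -1.650e-01  7.359e+00] j [-0.42 -0.04 -0.3   1.31  0.    1.4 ] [ 464.1 -132.8   78.6] w 60.1 g 0.0 F [-0.2 -0.2  0.1] 24.85
```

View pics/t5.png

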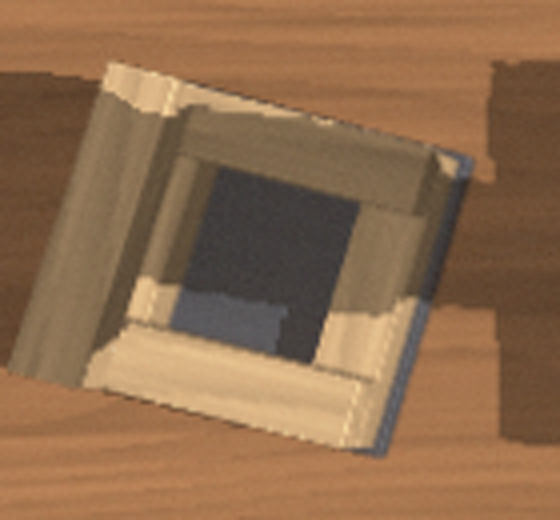

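Slat_a lies on the +y side of the pair, with its top corners at about (107,63), (176,82), (80,387) and (8,370). I'll check those while I grasp slat_c.

```bash
python3 - <<'E'
from h import *
A=plane('top',(np.array([(107,63),(176,82),(80,387),(8,370)])+.5)/4-.5+np.array([60,150]),84)[:,:2]
t=np.radians(-16);B=np.array([[np.cos(t),np.sin(t)],[-np.sin(t),np.cos(t)]])
q=(A-[519.6,363.9])@B.T; print(q.round(1),q.mean(0))
E
python3 -m handwheel '[6,0,-0.15,3,0,0,0,6,0,0,2.8,0,0,0,6,0,0,1.4,0,0,0,6,0,0,0,0,0,0,6,0,0,0,0,0,0,3,0,0,0,0,0,0,3,0,0,0,0,0,0,3,0,0,0,0,0,0,3,0,0,0,0,0,0]' 60
python3 go.py 502.5 304.3 130 164
```

```text
[[ 77.3  79.2]
 [ 76.7  43.8]
 [-79.6  42.9]
 [-80.2  78.6]] [-1.46074378 61.10133616]
clock: 25.8
tool_pos: [462.6, -132.8, 6.0]
eef_rot: [2.477, 1.926, 0.003]
force: [0.8, -0.4, 5.7]
gripper_width: 34.4
grasp_force: 63.2
yaw 75.74 rz -1.5404 tilt [ 0.004  -0.0017] shift [  8.214  43.117 -12.399] j [-0.42  0.01 -0.4   1.16  0.    1.4 ] [ 462.6 -132.8    6. ] w 34.4 g 63.15368056297302 F [ 0.8 -0.4  5.7] 25.8
```

```bash

python3 -m handwheel '[3,0,0,-4,0,0,0,3,0,0,-4.4,0,0,-0.14,3,0,0,-4,0,0,-0.14,3,0,0,0,0,0,-0.14,3,0,0,0,0,0,-0.14,3,0,0,0,0,0,-0.14,3,0,0,0,0,0,-0.14,3,0,0,0,0,0,-0.14,3,0,0,0,0,0,-0.14,3,0,0,0,0,0,-0.14,3,0,0,0,0,0,-0.14,3,0,0,0,0,0,-0.14]' 60 >/dev/null
python3 -m handwheel '[3,0.913,4.79,0,0,0,0,3,0.913,4.79,0,0,0,0,3,0.913,4.79,0,0,0,0,3,0.913,4.79,0,0,0,0,3,0.913,4.79,0,0,0,0,3,0.913,4.79,0,0,0,0,3,0.913,4.79,0,0,0,0,3,0.913,4.79,0,0,0,0,3,0.913,4.79,0,0,0,0,3,0,0,0,0,0,0,3,0,0,0,0,0,0,3,0,0,0,0,0,0]' >/dev/null
python3 go.py 502.5 304.3 68 164
```

```text
yaw 163.94 rz -0.001 tilt [-0.0008 -0.0009] shift [-0.189  0.069  5.954] j [ 0.43  0.21  0.07  1.43 -0.    0.71] [500.5 304.2 127.5] w 34.8 g 62.368866205215454 F [ 0.2 -0.4 -0.3] 28.2
```

```bash

python3 -m handwheel '[3,-0.1,0,3,0,0,0,3,0,0,2,0,0,0,3,0,0,1,0,0,0,3,0,0,0,0,0,0,3,0,0,0,0,0,0,3,0,0,0,0,0,0]' 60 >/dev/null
python3 go.py 502.5 304.3 67 164
```

```text
yaw 163.92 rz -0.0014 tilt [0.0014 0.0007] shift [-0.015 -0.01   0.172] j [ 0.43  0.23 -0.02  1.32  0.    0.71] [502.4 304.4  68.7] w 35.0 g 62.922953367233276 F [-0.  -0.2 -0.7] 28.8
```

```bash

python3 -m handwheel '[3,0,0,0.2,0,0,0,3,0,0,0,0,0,0,3,0,0,0,0,0,0,5.5,0,0,0,0,0,0,5.5,0,0,0,0,0,0,5.5,0,0,0,0,0,0,5.5,0,0,-3,0,0,0,5.5,0,0,-4,0,0,0,5.5,0,0,-3,0,0,0,5.5,0,-4,0,0,0,0,5.5,0,-4,0,0,0,0,5.5,0,-4,0,0,0,0]' 60
python3 -m handwheel '[5.5,0,-4,0,0,0,0,5.5,0,-4,0,0,0,0,5.5,0,-4,0,0,0,0,5.5,0,-4,0,0,0,0,5.5,0,-4,0,0,0,0,5.5,0,-4,0,0,0,0,5.5,0,0,0,0,0,0,5.5,0,0,0,0,0,0]'
python3 - <<'E'
from h import *
im=imaging.camera('top')
cv2.imwrite('pics/t6.png',cv2.resize(im[140:290,60:260],None,fx=4,fy=4,interpolation=cv2.INTER_CUBIC)[:,:,::-1])
E
```

```text
clock: 30.0
tool_pos: [468.5, 188.6, 166.4]
eef_rot: [0.436, 3.11, 0.001]
force: [0.4, -0.4, 0.5]
gripper_width: 55.2
grasp_force: 0.0
clock: 30.8
tool_pos: [402.3, -41.8, 166.1]
eef_rot: [0.442, 3.11, 0.001]
force: [-1.1, 0.6, 0.4]
gripper_width: 54.9
grasp_force: 0.0
```

View pics/t6.png

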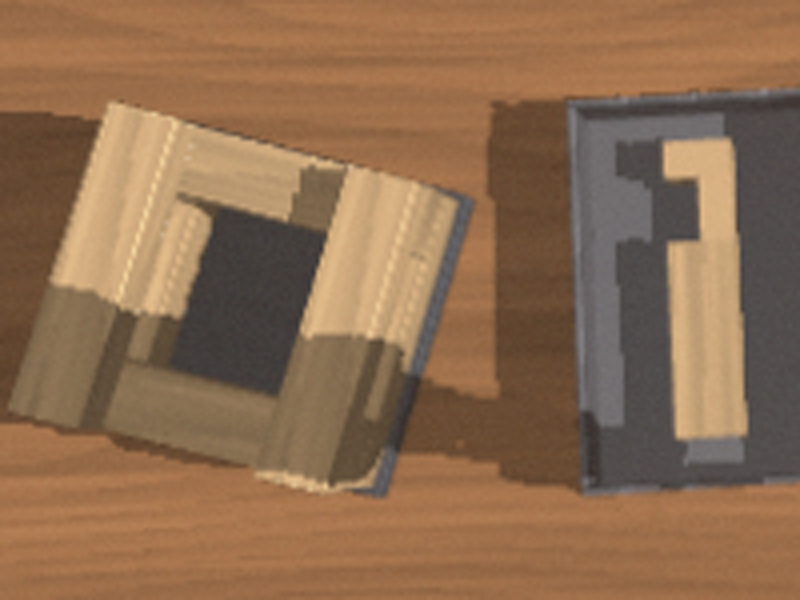

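The tower is square: slat_c's top corners are at about (347,163), (418,183), (328,491) and (255,474), and the reject sits in the bin. One last numeric check, then I hand in.

```bash
python3 - <<'E'
from h import *
from station import sign_off
A=plane('top',(np.array([(347,163),(418,183),(328,491),(255,474)])+.5)/4-.5+np.array([60,140]),84)[:,:2]
t=np.radians(-16);B=np.array([[np.cos(t),np.sin(t)],[-np.sin(t),np.cos(t)]])
q=((A-[519.6,363.9])@B.T); print(q.round(1),q.mean(0))
m=q.mean(0)
if abs(m[0])<6 and abs(m[1]+62)<6: print(sign_off())
E
```

```text
[[ 78.2 -43.6]
 [ 77.4 -80.4]
 [-79.8 -81.7]
 [-80.7 -45.2]] [ -1.22912412 -62.72699998]
the job is handed in; nothing more can be done
None
```

The crib is finished and handed in at about 31 s: the three sound slats measured within about 2 mm of their places, the notched slat is flat in the bin, and the items to be left alone were not touched.

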